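# Weight ring onto the amber flask

### The arm

A 7-joint arm with a two-finger parallel gripper is mounted at the origin on a cart in front of the work surface, level with it; the furniture and walls round the work are solid. World frame = base frame: x ahead of the robot, y to its left, z up, the work surface at z = 0. Lengths are in m, angles in degrees, forces in N, time in s.
With the tool pointing down it reaches from about 0.425 to 0.825 m from the base axis. Payload 3.6 kg.
Tool frame: the origin (TCP) lies on the front face of the gripper's body, between the roots of the fingers; the fingertips stand 84 mm ahead of it and the grasp point (between the pads) lies ctrl.grip_point_offset ahead of it (ctrl.grip_point_offset is the distance from the TCP to the grasp point, in m); z points along the fingers, y is the line along which they close (so a half turn about z gives the same grasp; the last joint's range is limited). The gripper opens to 93 mm and grips with 3 to 60 N. Pads are 15 mm wide; open, the fingers measure 128 mm over their backs; the gripper's body (75 mm by 188 mm) begins 65 mm behind the grasp point.
Start: joints at [70.732, 35.231, -0.722, 81.555, 0.464, 63.22, -2.315], TCP at [0.198, -0.619, 0.303] pointing down, gripper open.
Joint ranges: [-178.69, 178.69], [-17.37, 117.87], [-77.05, 75.6], [15.02, 138.74], [-78.02, 258.01], [0.78, 113.62], [-162.83, 162.83]. Speed limits (degrees/s): [159.86, 159.86, 180, 180, 180, 180, 180].

### API

Orientations are given as a 3x3 rotation matrix whose columns are the frame's x, y, z axes.
In Python, from bench import ctrl gives the robot as it stands. The module is installed in compiled form; this text tells all that it offers.
- The arm moves only by the tool servo_tool, never from a script. Its arguments are lists of equal length, an entry for each row: "grip": the gripper's target within -1 to 1 (shut at 1, half-way at 0, fully open at -1); "travel": the shift along the tool's x, y, z in units of 20 cm (1.0 is 20 cm), a list of three; "angular": the turn, a rotation vector about the tool's x, y, z in units of 45 degrees (1.0 is 45 degrees), a list of three. In form: {"grip": [grip, ...], "travel": [[tx, ty, tz], ...], "angular": [[ax, ay, az], ...]}. A call has 1 to 10 rows; each row is the pose to reach, as a shift and turn from the pose commanded when the call began, along the tool's axes at that moment; what a row does not reach only later rows make up. A row lasts 1/8 s, in which the tool goes at most 62.5 mm and 10.7 degrees, less where a joint would pass 70% of its speed; a pose out of reach is approached as far as the arm can. A call with a number of a shift or a turn outside -1 to 1 is refused whole. A call with a gripper value outside its range is refused whole. The fingers move at their own pace and stop on an object; the grip force is fixed at half the most. Time passes only in rows, so rows that repeat a pose let the fingers close. It gives the time, the measured TCP pose, the force, the opening and the grip force at its end, in the units of the state.
- ctrl.get_obs(): the state, without advancing time (a new reading comes with each control period).
- ctrl.capture(name): name is "side" or "top"; returns the picture (384x512x3 uint8, blue, green, red); there is no depth.
- ctrl.get_calibration(name): a dict with "fx", "fy", "cx", "cy" (pixels), "R" (3x3) and "t" (3): a world point X has camera coordinates R X + t. Camera axes: x right, y down, z forward; pixel columns grow to the right and rows downward; lengths in m; the calibration is good to about 2 mm. A picture is of the moment at which its call begins. get_calibration takes no time and is no camera call.
- ctrl.finish_job(): hands the job in; it is judged then, once.
The state is a dict: "time": time; "joint_positions": joint angles; "qd": joint speeds; "joint_torque": joint torques, N m; "eef_pos": TCP position; "tcp_rot": TCP orientation; "ft_force": force on the tool from outside, world axes, zero at the start; "torque": the same for the moment, N m; "opening": finger opening in m; "gripper_force": force on a finger pad.
Only numpy, scipy, OpenCV 4.12 (cv2) and the standard library are available. Lean on these libraries where they do the work, as an engineer would, in place of code of your own. Each camera call takes 0.05 s, during which the arm holds its last target. There are 200 camera calls.

### The job

The amber flask is going into the water bath next and must not tip over there, so slip the blue weight ring over its cap and lower it, without dropping it, until it rests level on the flask's sloping shoulder; then let go. Leave the flask standing upright about where it is, and leave the green flask alone.

Things in the scene. Friction and masses are not known exactly. Their poses are not given: they have to be found in the camera images.
- weight_ring: Loose plain blue ring (a weight for flasks), lying flat on the worktop: outside diameter 62 mm, hole 44 mm right through, 22 mm high, about 0.2 kg. Origin on its axis at the underside; z up. Easily gripped from above across the outside. The rolls of green and of yellow tape nearby are not it. (A bulky water bath stands along the left side of the worktop, from y = 0.43 m on and x = 0.38 to 0.82 m: near it, keep the fingertips above 0.33 m.)
- amber_flask: Loose conical flask of amber (brown) glass with a white screw cap, standing on the worktop, about 0.22 kg. Base 72 mm in diameter (to 6 mm height), then a cone narrowing evenly to the 26 mm neck at 64 mm height; short neck with a 29 mm bead just above the cone; cap 29 mm in diameter over its ribs, its top at 92 mm. Origin on its axis at the underside; z up. The ring, pushed over the cap, comes to rest on the cone with its underside about 41 mm above the flask's underside.
- green_flask: Loose flask of the same shape and size in green glass with a red screw cap. Not to be used or moved. Origin on its axis at the underside; z up.
Not all that is in view belongs to the job. There is more than one size of the weight_ring; the job needs the smallest.

How it is judged:
By the outcome, as a careful person would: the job done as asked, in the order asked, and still so for the second after the job is handed in, with the robot touching nothing.
It also fails if it takes over 43 s, if anything falls off the work surface, if the arm or the gripper's body presses on something with over 40 N, if the wrist force passes 120 N, or if a joint passes its speed limit or range.

## Working session

There is one attempt and no reset: what is moved stays moved. The work goes in short steps, Python scripts to look and compute and a tool call to move; the robot and the scene stay as the last step left them, time stands still between calls to the robot, and variables do not carry over. Pictures are saved under pics/ and viewed, at most 10 in all, crops included, and the job is handed in when it is done.

Besides the shell and the picture viewer there is one more tool, called after "Request:" as a command line: name --argument value ..., lists and objects as JSON in quotes. servo_tool: Moves the arm, as the interface text tells. Shifts and turns lie within -1 to 1; 1 stands for 20 cm of shift or 45 degrees of turn. Its arguments: {"type":"object","properties":{"grip":{"type":"array","items":{"type":"number"}},"travel":{"type":"array","items":{"type":"array","items":{"type":"number","minimum":-1,"maximum":1}}},"angular":{"type":"array","items":{"type":"array","items":{"type":"number","minimum":-1,"maximum":1}}}},"required":["grip","travel","angular"]}

```bash
mkdir -p pics; python3 - <<'E'
from bench import ctrl
import cv2,numpy as np
np.set_printoptions(precision=4,suppress=True)
for n in("top","side"):
    cv2.imwrite(f"pics/{n}0.png",ctrl.capture(n)); print(n,ctrl.get_calibration(n))
o=ctrl.get_obs();print(o['time'],o['eef_pos'],o['tcp_rot'],o['opening'],ctrl.grip_point_offset)
E
```

```text
top {'fx': 453.478341218804, 'fy': 453.478341218804, 'cx': 252.41610201970764, 'cy': 192.62258881168472, 'R': array([[-0.0117, -0.9998, -0.0141],
       [-0.9969,  0.0128, -0.0776],
       [ 0.0778,  0.0132, -0.9969]]), 't': array([0.0316, 0.5317, 1.1937])}
side {'fx': 463.96375349293436, 'fy': 463.96375349293436, 'cx': 258.94448504923696, 'cy': 189.83074857388257, 'R': array([[-0.8752, -0.4836,  0.01  ],
       [-0.4023,  0.7164, -0.57  ],
       [ 0.2685, -0.503 , -0.8216]]), 't': array([0.4876, 0.2493, 1.0151])}
0.1 [ 0.198  -0.6186  0.3017] [[ 0.9524  0.3049 -0.0008]
 [ 0.3049 -0.9524  0.0021]
 [-0.0001 -0.0023 -1.    ]] 0.09296092260939684 0.0653
```

View pics/top0.png

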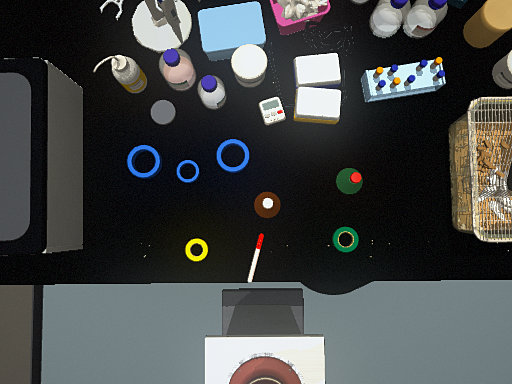

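View pics/side0.png

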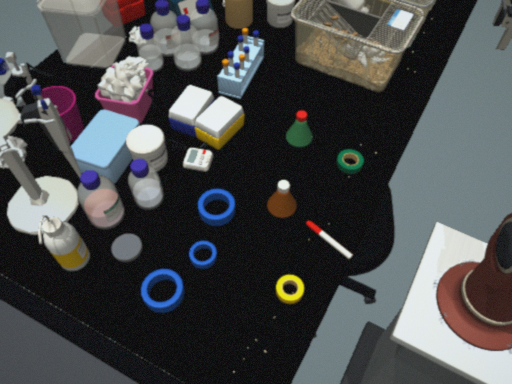

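Candidates in the top view: blue rings at (144,161), (188,171) and (233,155). The yellow roll at (196,250) and the green roll at (346,239) are tape. (188,171) is the smallest, at roughly 60 mm. The amber flask with the white cap is at (267,204), and the green one with the red cap is at (349,180).

```bash
cat > h.py <<'E'
import cv2,numpy as np
from bench import ctrl
np.set_printoptions(precision=4,suppress=True)
def ray(n,uv,z):
    c=ctrl.get_calibration(n);R=np.array(c['R']);t=np.array(c['t'])
    d=R.T@np.array([(uv[0]-c['cx'])/c['fx'],(uv[1]-c['cy'])/c['fy'],1]);o=-R.T@t
    return o+d*(z-o[2])/d[2]
def blobs(m,lo=8):
    cs,_=cv2.findContours(m.astype(np.uint8),cv2.RETR_EXTERNAL,cv2.CHAIN_APPROX_NONE)
    return [c for c in cs if cv2.contourArea(c)>lo]
def rings(n,im,z=.011,lo=100):
    h=cv2.cvtColor(im,cv2.COLOR_BGR2HSV);m=cv2.inRange(h,(100,150,60),(125,255,255))>0
    for c in blobs(m,lo):
        P=np.array([ray(n,p[0],z) for p in c])[:,:2].astype(np.float32)
        (x,y),r=cv2.minEnclosingCircle(P);e=cv2.fitEllipse(P)
        print(n,'ring',c.reshape(-1,2).mean(0),'xy',x,y,'D',2*r,'ell',e)
def caps(n,im,box,z=.092):
    u0,v0,u1,v1=box;s=im[v0:v1,u0:u1].min(2)>140
    for c in blobs(s):
        M=cv2.moments(c);uv=(M['m10']/M['m00']+u0,M['m01']/M['m00']+v0)
        P=np.array([ray(n,p[0]+[u0,v0],z) for p in c])
        print(n,'cap',uv,'xy',ray(n,uv,z),'ext',np.ptp(P,axis=0))
E
python3 - <<'E'
from h import *
t=cv2.imread('pics/top0.png');s=cv2.imread('pics/side0.png')
rings('top',t);rings('side',s)
caps('top',t,(250,190,285,220));caps('side',s,(270,175,297,200),.085)
a=cv2.resize(t[130:225,120:300],None,fx=4,fy=4,interpolation=2);cv2.imwrite('pics/crop.png',a)
E
```

```text
top ring [187.3125 170.9688] xy 0.5935252904891968 0.20147939026355743 D 0.06455060839653015 ell ((0.5942890644073486, 0.20173442363739014), (0.06048554927110672, 0.06160178408026695), 124.72478485107422)
top ring [145.955  161.4685] xy 0.6220126748085022 0.3196040987968445 D 0.09736461192369461 ell ((0.6225163340568542, 0.3205901086330414), (0.08847235888242722, 0.0943027138710022), 149.38429260253906)
top ring [232.4468 155.1809] xy 0.6351975202560425 0.07888301461935043 D 0.09370076656341553 ell ((0.6354694366455078, 0.0783606693148613), (0.08893570303916931, 0.09116052836179733), 104.5115966796875)
top ring [207.7805  82.1707] xy 0.8396570086479187 0.14518609642982483 D 0.042942579835653305 ell ((0.8403242230415344, 0.14378271996974945), (0.03602009266614914, 0.03858272358775139), 33.12016677856445)
top ring [170.175  55.575] xy 0.9171285629272461 0.24919074773788452 D 0.04168204590678215 ell ((0.9167904257774353, 0.24820111691951752), (0.03632894158363342, 0.039270587265491486), 28.77779769897461)
side ring [162.1382 289.7967] xy 0.6243108510971069 0.31525102257728577 D 0.104819
[... 1068 characters left out ...]
096095502376556), (0.027177928015589714, 0.09361045062541962), 90.95059204101562)
side ring [182.907   21.9535] xy 1.1265323162078857 -0.49290698766708374 D 0.08204378187656403 ell ((1.1243656873703003, -0.4971124827861786), (0.03602209314703941, 0.08163293451070786), 39.58827590942383)
side ring [202.825   5.125] xy 1.1153067350387573 -0.6051112413406372 D 0.0750807374715805 ell ((1.1161612272262573, -0.6075358986854553), (0.039517197757959366, 0.07775427401065826), 32.211387634277344)
top cap (267.4642857142857, 202.62857142857143) xy [ 0.5008 -0.0135  0.092 ] ext [0.0228 0.0228 0.    ]
side cap (283.2835497835498, 184.44805194805195) xy [ 0.5018 -0.0162  0.085 ] ext [0.0263 0.0274 0.    ]
```

View pics/crop.png

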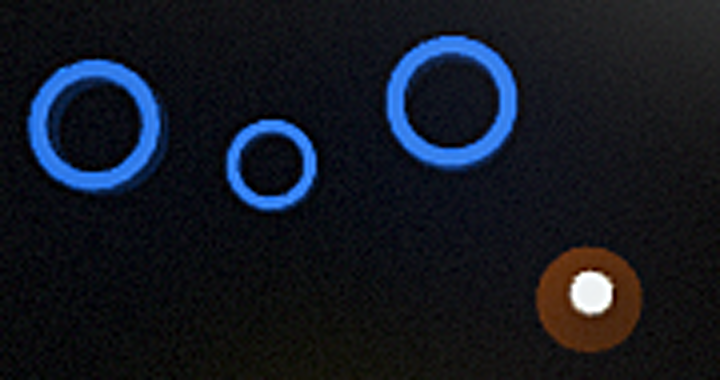

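The crop confirms that the small ring at (188,171) is 62 mm across, against about 92 mm for the other two. Its centre is near (0.594, 0.201). The flask axis is near (0.501, −0.014). Next, move toward the ring.

Request:
servo_tool --grip '[-1,-1,-1,-1,-1]' --travel '[[1,-1,0],[1,-1,0],[1,-1,0],[1,-1,0],[1,-1,0]]' --angular '[[0,0,0],[0,0,0],[0,0,0],[0,0,0],[0,0,0]]'

```text
time: 0.72
eef_pos: [0.3293, -0.3638, 0.3026]
tcp_rot: [[0.951, 0.31, 0.0], [0.31, -0.951, 0.002], [0.001, -0.002, -1.0]]
ft_force: [-0.1, 0.1, -0.6]
opening: 0.093
gripper_force: 0.0
```

Request:
servo_tool --grip '[-1,-1,-1,-1,-1,-1]' --travel '[[1,-1,0],[1,-1,0],[1,-1,0],[1,-1,0],[1,-1,0],[1,-1,0]]' --angular '[[0,0,-1],[0,0,-1],[0,0,-1],[0,0,-1],[0,0,-1],[0,0,-1]]'

```text
time: 1.48
eef_pos: [0.4579, -0.1133, 0.3026]
tcp_rot: [[0.452, 0.892, 0.0], [0.892, -0.452, 0.002], [0.001, -0.001, -1.0]]
ft_force: [-0.4, 0.2, 0.5]
opening: 0.0932
gripper_force: 0.0
```

Request:
servo_tool --grip '[-1,-1,-1,-1,-1]' --travel '[[1,0,0],[1,0,0],[1,0,0],[1,0,0],[1,0,0]]' --angular '[[0,0,-0.6],[0,0,-0.6],[0,0,-0.6],[0,0,-0.6],[0,0,-0.6]]'

```text
time: 2.1
eef_pos: [0.5485, 0.0602, 0.3021]
tcp_rot: [[0.006, 1.0, -0.002], [1.0, -0.006, -0.002], [-0.002, -0.002, -1.0]]
ft_force: [0.4, -0.3, -0.2]
opening: 0.0929
gripper_force: 0.0
```

Request:
servo_tool --grip '[-1,-1,-1,-1,-1,-1]' --travel '[[0.68,0.23,0],[0.68,0.23,0],[0.68,0.23,0],[0.68,0.23,0.6],[0.68,0.23,0.6],[0.68,0.23,0.6]]' --angular '[[0,0,0],[0,0,0],[0,0,0],[0,0,0],[0,0,0],[0,0,0]]'

```text
time: 2.85
eef_pos: [0.5931, 0.192, 0.1783]
tcp_rot: [[0.009, 1.0, -0.011], [1.0, -0.009, -0.008], [-0.008, -0.01, -1.0]]
ft_force: [0.3, 0.2, -0.4]
opening: 0.093
gripper_force: 0.0
```

```bash
python3 - <<'E'
from h import *
t=ctrl.capture('top');s=ctrl.capture('side')
a=cv2.resize(s[120:320,100:340],None,fx=3,fy=3,interpolation=2);cv2.imwrite('pics/a1.png',a)
o=ctrl.get_obs();print(o['eef_pos'],o['tcp_rot'])
rings('side',s,lo=60)
# camera-robot check: project expected ring centre & fingertips
E
```

```text
[0.5964 0.1955 0.1842] [[ 0.0075  1.      0.0015]
 [ 1.     -0.0075 -0.0008]
 [-0.0008  0.0015 -1.    ]]
side ring [162.0976 289.8699] xy 0.6238806843757629 0.31550490856170654 D 0.10580839961767197 ell ((0.6251077055931091, 0.3156726360321045), (0.09265106171369553, 0.10396670550107956), 53.22267150878906)
side ring [202.5125 254.1   ] xy 0.593641996383667 0.1996016800403595 D 0.07280658185482025 ell ((0.5946284532546997, 0.19993621110916138), (0.06358388811349869, 0.07118099927902222), 36.53240203857422)
side ring [225.5682 196.3182] xy 0.6314806342124939 0.03825576975941658 D 0.05899159610271454 ell ((0.6311361789703369, 0.03766021877527237), (0.029168633744120598, 0.05819527432322502), 70.90630340576172)
side ring [ 89.9524 179.8254] xy 0.9597028493881226 0.16001321375370026 D 0.05903958901762962 ell ((0.9630250930786133, 0.16105034947395325), (0.03936569020152092, 0.0548405647277832), 59.55535125732422)
side ring [138.1569 167.1765] xy 0.877496600151062 0.07344282418489456 D 0.056074630469083786 ell ((0.8776765465736389, 0.06952187418937683), (0.03932926431298256, 0.05167124792933464), 53.854881286621094)
side ring [146.4286  30.6531] xy 1.2036018371582031 -0.3993484377861023 D 0.07546714693307877 ell ((1.2043813467025757, -0.40085697174072266), (0.03437370806932449, 0.07531749457120895), 43.68516540527344)
side ring [183.0667  22.1333] xy 1.123626708984375 -0.4945664405822754 D 0.08201327174901962 ell ((1.1239908933639526, -0.49650999903678894), (0.03517547622323036, 0.08206596225500107), 40.5126838684082)
side ring [202.7812   3.125 ] xy 1.1218303442001343 -0.6164992451667786 D 0.05332229286432266 ell ((1.1219719648361206, -0.6176092028617859), (0.04113582521677017, 0.04600981995463371), 63.6278076171875)
side ring [161.7593   7.0926] xy 1.235563039779663 -0.5276582837104797 D 0.08631563186645508 ell ((1.236931324005127, -0.5336751937866211), (0.04151294007897377, 0.08505477756261826), 43.811805725097656)
```

View pics/a1.png

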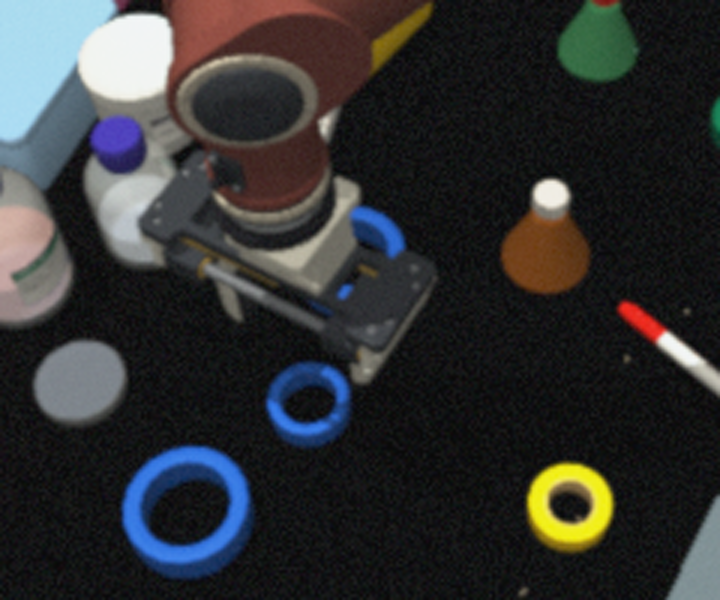

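The open gripper is above the small ring, which shows at about (308,403) in the crop, and the fingers will straddle it along x. Now lower, settle, then close.

Request:
servo_tool --grip '[-1,-1,-1,-1,-1,-1]' --travel '[[0.02,-0.01,0],[0.02,-0.01,0.2],[0.02,-0.01,0.4],[0.02,-0.01,0.48],[0.02,-0.01,0.48],[0.02,-0.01,0.48]]' --angular '[[0,0,0],[0,0,0],[0,0,0],[0,0,0],[0,0,0],[0,0,0]]'

```text
time: 3.7
eef_pos: [0.5945, 0.2023, 0.0889]
tcp_rot: [[0.004, 1.0, 0.004], [1.0, -0.004, 0.002], [0.002, 0.004, -1.0]]
ft_force: [0.6, -0.9, -0.1]
opening: 0.0931
gripper_force: 0.0
```

Request:
servo_tool --grip '[-1,1,1,1,1,1,1,1,1,1]' --travel '[[-0.01,0,0],[-0.01,0,0],[-0.01,0,0],[-0.01,0,0],[-0.01,0,0],[-0.01,0,0],[-0.01,0,0],[-0.01,0,0],[-0.01,0,0],[-0.01,0,0]]' --angular '[[0,0,0],[0,0,0],[0,0,0],[0,0,0],[0,0,0],[0,0,0],[0,0,0],[0,0,0],[0,0,0],[0,0,0]]'

```text
time: 4.95
eef_pos: [0.5935, 0.1996, 0.0868]
tcp_rot: [[0.004, 1.0, 0.0], [1.0, -0.004, 0.0], [0.0, 0.0, -1.0]]
ft_force: [1.3, -0.0, -0.4]
opening: 0.0616
gripper_force: 30.0
```

Gripped: the opening is 61.6 mm at 30 N. Lift and carry toward the flask, stopping short to look.

Request:
servo_tool --grip '[1,1,1,1,1,1,1,1,1,1]' --travel '[[0,0,-0.2],[0,0,-0.4],[0,0,-0.6],[0,0,-0.6],[-0.2,-0.1,-0.6],[-0.4,-0.2,-0.6],[-0.6,-0.3,-0.6],[-0.7,-0.46,-0.6],[-0.7,-0.46,-0.6],[-0.7,-0.46,-0.6]]' --angular '[[0,0,0],[0,0,0],[0,0,0],[0,0,0],[0,0,0],[0,0,0],[0,0,0],[0,0,0],[0,0,0],[0,0,0]]'

```text
time: 6.2
eef_pos: [0.5006, 0.0602, 0.206]
tcp_rot: [[0.004, 1.0, -0.001], [1.0, -0.004, 0.001], [0.001, -0.001, -1.0]]
ft_force: [-0.1, 0.8, -1.4]
opening: 0.0617
gripper_force: 30.0
```

```bash
python3 - <<'E'
from h import *
s=ctrl.capture('side');t=ctrl.capture('top')
cv2.imwrite('pics/s2.png',cv2.resize(s[100:300,150:390],None,fx=3,fy=3,interpolation=2))
o=ctrl.get_obs();print(o['eef_pos'],o['tcp_rot'],o['ft_force'],o['opening'])
caps('side',s,(270,175,297,200),.085);caps('top',t,(250,190,285,220))
# amber body outline on table, side + cap
h=cv2.cvtColor(s,cv2.COLOR_BGR2HSV);m=(cv2.inRange(h,(3,120,50),(18,255,200))>0)
for c in blobs(m,100):print(cv2.boundingRect(c),cv2.contourArea(c))
E
```

```text
[0.5012 0.0608 0.2063] [[ 0.0032  1.     -0.0002]
 [ 1.     -0.0032  0.0009]
 [ 0.0009 -0.0002 -1.    ]] [-0.603   0.165  -1.5458] 0.061440665286427804
top cap (267.51428571428573, 202.66190476190476) xy [ 0.5007 -0.0136  0.092 ] ext [0.0252 0.0227 0.    ]
(437, 235, 75, 115) 4153.5
(272, 198, 25, 20) 178.5
(488, 0, 24, 115) 960.5
(249, 0, 162, 113) 6541.0
```

View pics/s2.png

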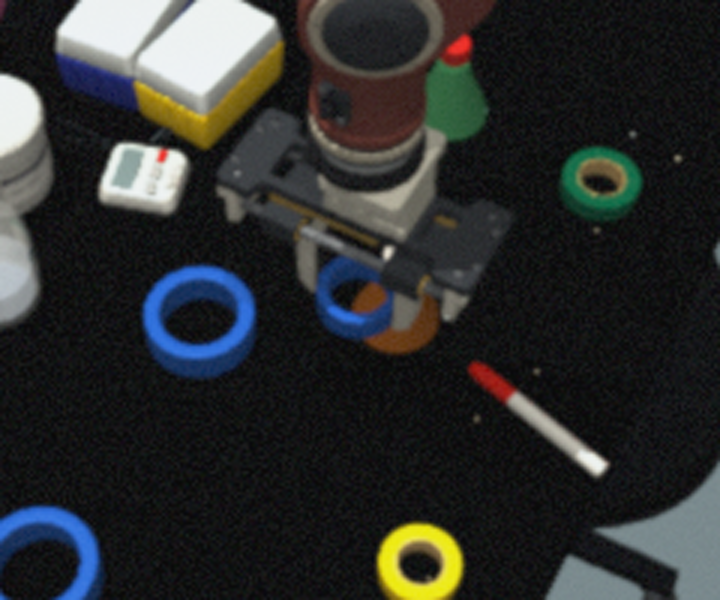

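The ring hangs level between the fingers, at about (355,298) in the crop, with the flask right of and beneath it. One refinement of the flask axis, from its base outline in the first pictures.

```bash
python3 - <<'E'
from h import *
from scipy.optimize import minimize
def mask(n,im,box):
    u0,v0,u1,v1=box;m=np.zeros(im.shape[:2],np.uint8)
    b=im[v0:v1,u0:u1];h=cv2.cvtColor(b,cv2.COLOR_BGR2HSV)
    m[v0:v1,u0:u1]=((cv2.inRange(h,(3,90,35),(20,255,255))>0)|(b.min(2)>90))*255;return m
a=np.linspace(0,2*np.pi,60)
prof=[(.036,0),(.036,.006),(.013,.064),(.0145,.068),(.0145,.092)]
pts=np.array([[r*np.cos(q),r*np.sin(q),z] for r,z in prof for q in a])
def sil(n,x,y):
    c=ctrl.get_calibration(n);m=np.zeros((384*4,512*4),np.uint8)
    for i in range(len(prof)-1):
        P=pts[i*60:(i+2)*60]+[x,y,0];C=P@np.array(c['R']).T+np.array(c['t'])
        uv=np.c_[C[:,0]/C[:,2]*c['fx']+c['cx'],C[:,1]/C[:,2]*c['fy']+c['cy']]*4+1.5
        cv2.fillConvexPoly(m,cv2.convexHull(uv.round().astype(np.int32)),255)
    return cv2.resize(m,(512,384),interpolation=cv2.INTER_AREA)
for n,f,b in(('top','pics/top0.png',(245,185,290,225)),('side','pics/side0.png',(262,174,302,222))):
    M=mask(n,cv2.imread(f),b).astype(float)
    r=minimize(lambda p:np.abs(sil(n,*p)-M).sum(),(.501,-.0145),method='Nelder-Mead',options=dict(initial_simplex=[(.498,-.018),(.505,-.014),(.50,-.01)]))
    print(n,r.x,r.fun/255,(M>0).sum())
E
```

```text
top [ 0.501  -0.0134] 23.062745098039215 561
side [ 0.5004 -0.0125] 49.90196078431372 784
```

Request:
servo_tool --grip '[1,1,1,1,1,1,1]' --travel '[[-0.15,0,0],[-0.3,0,0],[-0.37,0,0],[-0.37,0,0],[-0.37,0,0],[-0.37,0,0],[-0.37,0,0]]' --angular '[[0,0,0],[0,0,0],[0,0,0],[0,0,0],[0,0,0],[0,0,0],[0,0,0]]'

```text
time: 7.18
eef_pos: [0.5004, -0.0132, 0.2069]
tcp_rot: [[0.003, 1.0, 0.0], [1.0, -0.003, 0.0], [0.0, 0.0, -1.0]]
ft_force: [0.0, 0.2, -1.7]
opening: 0.0615
gripper_force: 30.0
```

```bash
python3 - <<'E'
from h import *
s=ctrl.capture('side')
cv2.imwrite('pics/s3.png',cv2.resize(s[140:240,220:340],None,fx=6,fy=6,interpolation=2))
o=ctrl.get_obs();print(o['eef_pos'],o['tcp_rot'],o['ft_force'],o['opening'])
E
```

```text
[ 0.5004 -0.0134  0.2068] [[ 0.0032  1.      0.0001]
 [ 1.     -0.0032  0.0003]
 [ 0.0003  0.0001 -1.    ]] [ 0.3604  0.331  -1.7538] 0.061537649416610024
```

View pics/s3.png

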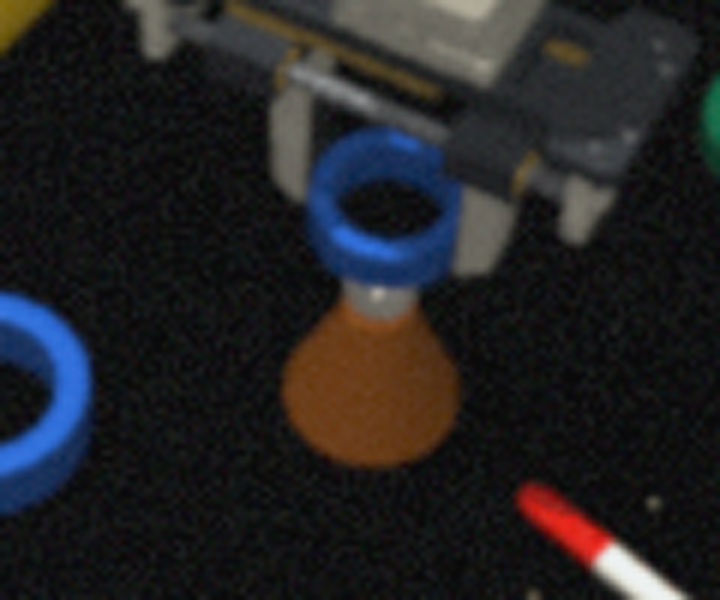

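The ring, at about (386,207) in the crop, sits over the white cap at about (380,300). Check the lateral alignment by projecting the common axis.

```bash
python3 - <<'E'
from h import *
c=ctrl.get_calibration('side')
for z in(0,.003,.08,.12,.131,.142):
    C=np.array(c['R'])@[.5005,-.0133,z]+c['t'];print(z,((C[0]/C[2]*c['fx']+c['cx']-220)*6+2.5,(C[1]/C[2]*c['fy']+c['cy']-140)*6+2.5), 6*c['fx']/C[2])
E
```

```text
0 (np.float64(370.8529748329928), np.float64(393.93033576633576)) 2407.8266195081956
0.003 (np.float64(371.21334087279604), np.float64(390.00135242011925)) 2412.9706034809305
0.08 (np.float64(381.020239926808), np.float64(283.07911556816106)) 2552.9575222916437
0.12 (np.float64(386.5777759011082), np.float64(222.48665158084776)) 2632.2876278568438
0.131 (np.float64(388.16717093874433), np.float64(205.15786378263562)) 2654.9751780056044
0.142 (np.float64(389.78420199611435), np.float64(187.52776717810661)) 2678.0572138352545
```

The ring and flask axes agree within 1 mm. Lower over the cap.

Request:
servo_tool --grip '[1,1,1,1,1,1,1,1]' --travel '[[0,0,0.05],[0,0,0.1],[0,0,0.15],[0,0,0.2],[0,0,0.25],[0,0,0.3],[0,0,0.34],[0,0,0.34]]' --angular '[[0,0,0],[0,0,0],[0,0,0],[0,0,0],[0,0,0],[0,0,0],[0,0,0],[0,0,0]]'

```text
time: 8.22
eef_pos: [0.5001, -0.0141, 0.1381]
tcp_rot: [[0.004, 1.0, -0.001], [1.0, -0.004, 0.0], [0.0, -0.001, -1.0]]
ft_force: [-0.2, 0.3, -1.3]
opening: 0.0613
gripper_force: 30.0
```

Request:
servo_tool --grip '[1,1,1,1,1]' --travel '[[0,0,0.01],[0,0,0.02],[0,0,0.03],[0,0,0.04],[0,0,0.04]]' --angular '[[0,0,0],[0,0,0],[0,0,0],[0,0,0],[0,0,0]]'

```text
time: 8.85
eef_pos: [0.5004, -0.0141, 0.1307]
tcp_rot: [[0.004, 1.0, -0.0], [1.0, -0.004, 0.0], [0.0, -0.0, -1.0]]
ft_force: [-0.1, 0.7, -0.9]
opening: 0.0609
gripper_force: 30.0
```

Request:
servo_tool --grip '[1,1,1,1]' --travel '[[0,0,0.005],[0,0,0.01],[0,0,0.01],[0,0,0.01]]' --angular '[[0,0,0],[0,0,0],[0,0,0],[0,0,0]]'

```text
time: 9.35
eef_pos: [0.5008, -0.014, 0.1289]
tcp_rot: [[0.004, 1.0, 0.001], [1.0, -0.004, 0.0], [0.0, 0.001, -1.0]]
ft_force: [0.5, 0.7, -2.6]
opening: 0.0613
gripper_force: 30.0
```

Request:
servo_tool --grip '[1,1,1]' --travel '[[0,0,0.005],[0,0,0.005],[0,0,0.005]]' --angular '[[0,0,0],[0,0,0],[0,0,0]]'

```text
time: 9.72
eef_pos: [0.5009, -0.0139, 0.128]
tcp_rot: [[0.004, 1.0, 0.001], [1.0, -0.004, 0.0], [0.0, 0.001, -1.0]]
ft_force: [1.5, 0.2, -0.3]
opening: 0.0614
gripper_force: 30.0
```

Request:
servo_tool --grip '[1,1,1]' --travel '[[0,0,0.005],[0,0,0.005],[0,0,0.005]]' --angular '[[0,0,0],[0,0,0],[0,0,0]]'

```text
time: 10.1
eef_pos: [0.5011, -0.0139, 0.1272]
tcp_rot: [[0.004, 1.0, 0.002], [1.0, -0.004, 0.0], [0.0, 0.002, -1.0]]
ft_force: [2.2, 0.4, 2.6]
opening: 0.0616
gripper_force: 30.0
```

```bash
python3 - <<'E'
from h import *
s=ctrl.capture('side')
cv2.imwrite('pics/s4.png',cv2.resize(s[140:240,220:340],None,fx=6,fy=6,interpolation=2))
o=ctrl.get_obs();print(o['eef_pos'],o['ft_force'],o['opening'])
E
```

```text
[ 0.5011 -0.0139  0.1271] [2.3021 0.3414 3.16  ] 0.06138240228003861
```

View pics/s4.png

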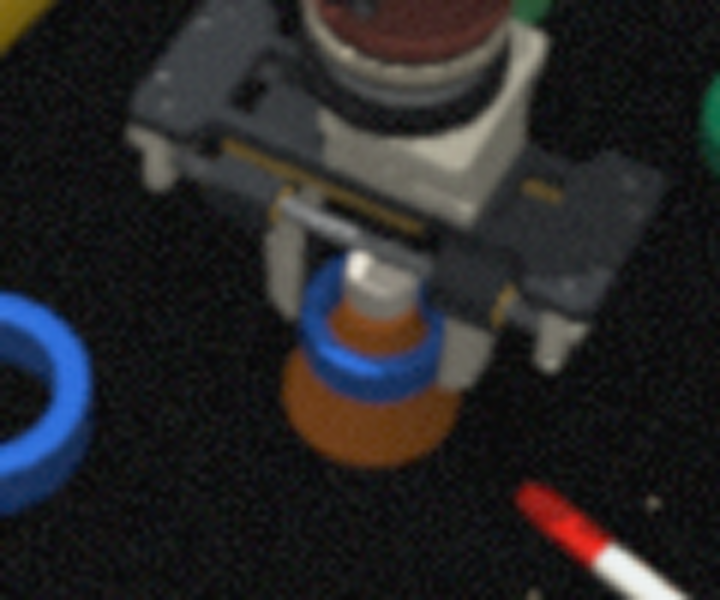

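The ring is on the cone, around the flask below the cap at about (372,325) in the crop. The vertical force has turned to +3 N, so it is in contact. Nudge toward the axis to relieve the side force, then release and retreat straight up.

Request:
servo_tool --grip '[1,1,1,-0.4,-0.5,-0.6,-1,-1,-1,-1]' --travel '[[0,0.004,0],[0,0.004,0.002],[0,0.004,0.002],[0,0.004,0.002],[0,0.004,0.002],[0,0.004,0.002],[0,0.004,0.002],[0,0.004,0.002],[0,0.004,0.002],[0,0.004,0.002]]' --angular '[[0,0,0],[0,0,0],[0,0,0],[0,0,0],[0,0,0],[0,0,0],[0,0,0],[0,0,0],[0,0,0],[0,0,0]]'

```text
time: 11.4
eef_pos: [0.5012, -0.0141, 0.1264]
tcp_rot: [[0.004, 1.0, -0.0], [1.0, -0.004, 0.0], [0.0, -0.0, -1.0]]
ft_force: [0.7, 0.2, -0.0]
opening: 0.093
gripper_force: 0.0
```

Request:
servo_tool --grip '[-1,-1,-1,-1,-1,-1,-1,-1,-1]' --travel '[[0,0,-0.1],[0,0,-0.25],[0,0,-0.5],[0,0,-0.75],[0,0,-0.9],[0.4,0,-0.9],[0.8,0,-0.9],[1,0,-0.9],[1,0,-0.9]]' --angular '[[0,0,0],[0,0,0],[0,0,0],[0,0,0],[0,0,0],[0,0,0],[0,0,0],[0,0,0],[0,0,0]]'

```text
time: 12.52
eef_pos: [0.5005, 0.1916, 0.3068]
tcp_rot: [[-0.005, 1.0, -0.0], [1.0, 0.005, 0.004], [0.004, -0.0, -1.0]]
ft_force: [-0.2, -0.1, -0.2]
opening: 0.0931
gripper_force: 0.0
```

```bash
python3 - <<'E'
from h import *
s=ctrl.capture('side');t=ctrl.capture('top')
a=cv2.resize(s[140:240,230:330],(500,500),interpolation=2)[:, :400];b=cv2.resize(t[165:245,227:307],(500,500),interpolation=2)[:,50:450]
cv2.imwrite('pics/s5.png',np.hstack([a,b]))
rings('top',t,.063);rings('side',s,.052);caps('top',t,(250,190,285,220))
E
```

```text
top ring [267.4375 203.4531] xy 0.5002003312110901 -0.014135568402707577 D 0.06144201010465622 ell ((0.5004739165306091, -0.013756816275417805), (0.05833739414811134, 0.05932103469967842), 64.00505065917969)
top ring [137.631  153.2024] xy 0.6258097290992737 0.3141774535179138 D 0.08402293175458908 ell ((0.6343269944190979, 0.3188166916370392), (0.042125195264816284, 0.07126420736312866), 29.008590698242188)
top ring [232.4681 155.1702] xy 0.6269388198852539 0.07542876154184341 D 0.0898306742310524 ell ((0.6270281076431274, 0.07534132897853851), (0.085328608751297, 0.08775075525045395), 109.9997787475586)
top ring [207.8049  82.1951] xy 0.8215393424034119 0.1383795440196991 D 0.04039052128791809 ell ((0.8229632377624512, 0.13797368109226227), (0.03446047008037567, 0.036959655582904816), 19.691600799560547)
top ring [170.15  55.6 ] xy 0.8956148624420166 0.2379019856452942 D 0.03982612490653992 ell ((0.8963466286659241, 0.2382037192583084), (0.034635771065950394, 0.03726285696029663), 31.216691970825195)
side ring [162.1774 290.0081] xy 0.6081082224845886 0.32627561688423157 D 0.101298
[... 551 characters left out ...]
67.7636] xy 0.849112868309021 0.09429171681404114 D 0.05679091438651085 ell ((0.8503977060317993, 0.09107881784439087), (0.03807520493865013, 0.05190066248178482), 55.37493133544922)
side ring [181.7213 127.0328] xy 0.8329899311065674 -0.07210652530193329 D 0.09142055362462997 ell ((0.8319376111030579, -0.07212872803211212), (0.026189584285020828, 0.09056900441646576), 89.21550750732422)
side ring [162.0984   7.3115] xy 1.195121169090271 -0.48005247116088867 D 0.08382829278707504 ell ((1.1963742971420288, -0.4874907433986664), (0.038080088794231415, 0.07772759348154068), 45.51117706298828)
top cap (267.5422535211268, 202.69483568075117) xy [ 0.5006 -0.0137  0.092 ] ext [0.0252 0.0228 0.    ]
```

View pics/s5.png

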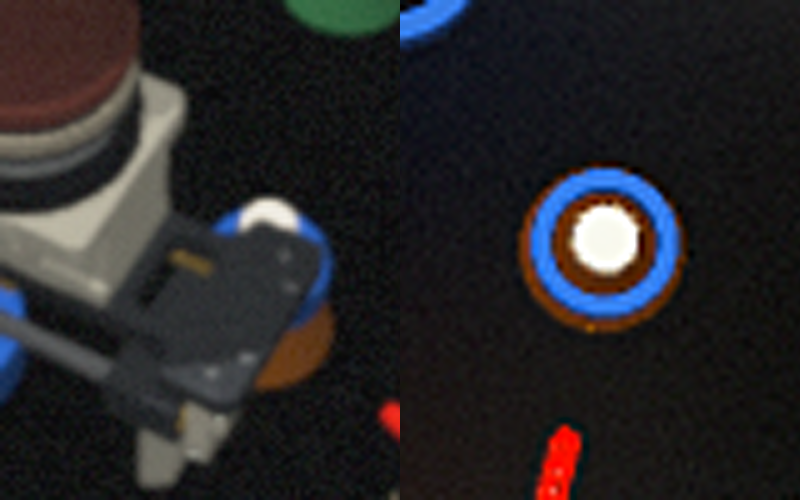

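In the top view the ring is concentric with the cap at (605,240), and the flask has not moved. The gripper blocks the side view, so move it aside for one check that the ring is level.

Request:
servo_tool --grip '[-1,-1,-1,-1,-1]' --travel '[[0,0.3,-0.2],[0,0.6,-0.2],[0,0.8,-0.2],[0,0.8,-0.2],[0,0.8,-0.2]]' --angular '[[0,0,0],[0,0,0],[0,0,0],[0,0,0],[0,0,0]]'

```text
time: 13.25
eef_pos: [0.6616, 0.1834, 0.3457]
tcp_rot: [[0.006, 1.0, -0.002], [1.0, -0.006, -0.001], [-0.001, -0.002, -1.0]]
ft_force: [-0.4, 0.1, -0.2]
opening: 0.0931
gripper_force: 0.0
```

```bash
python3 - <<'E'
from h import *
s=ctrl.capture('side')
cv2.imwrite('pics/s6.png',cv2.resize(s[150:235,230:340],None,fx=7,fy=7,interpolation=2))
rings('side',s[:,:],.063)
E
```

```text
side ring [162.0976 289.8293] xy 0.6043040752410889 0.3292110860347748 D 0.09947773814201355 ell ((0.6050891876220703, 0.329216331243515), (0.08762238174676895, 0.09803956001996994), 53.947181701660156)
side ring [216.0463 206.2315] xy 0.6154123544692993 0.10023476183414459 D 0.10544963926076889 ell ((0.6162102222442627, 0.10012124478816986), (0.08785946667194366, 0.1034747064113617), 37.0800895690918)
side ring [282.534  194.2427] xy 0.49828672409057617 -0.007810002658516169 D 0.07236742973327637 ell ((0.49879592657089233, -0.008774115703999996), (0.059010542929172516, 0.06747853010892868), 21.69879150390625)
side ring [ 90.4928 180.1739] xy 0.9217582941055298 0.1826401650905609 D 0.055919963866472244 ell ((0.9246056079864502, 0.18322506546974182), (0.037503931671381, 0.05189993977546692), 60.41802215576172)
side ring [138.7818 168.2909] xy 0.8418580293655396 0.09814249724149704 D 0.05516432225704193 ell ((0.8422768712043762, 0.09927903860807419), (0.03323822468519211, 0.050818998366594315), 73.74534606933594)
```

View pics/s6.png

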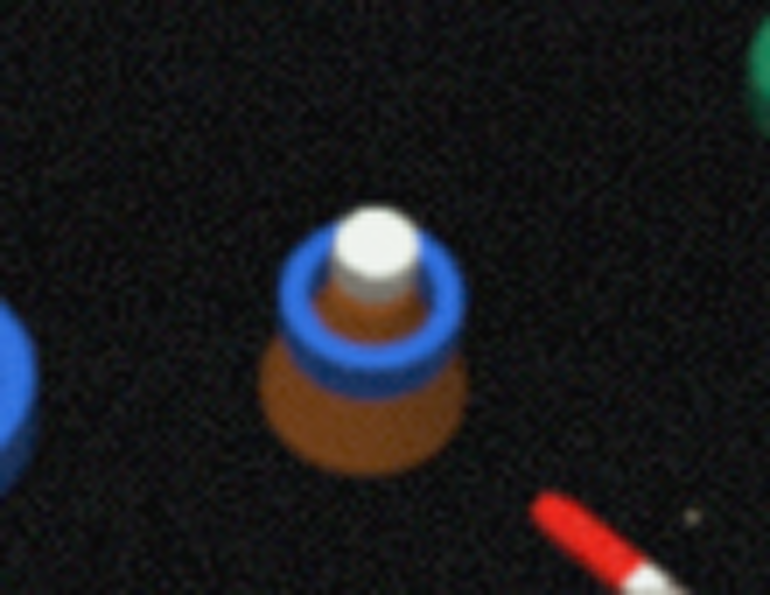

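The ring sits level and centred on the shoulder at about (372,305) in the crop, the flask is upright, and the robot is clear.

```bash
python3 -c "
from bench import ctrl
print(ctrl.finish_job())"
```

```text
the job is handed in; nothing more can be done
None
```

The smallest blue ring is seated level on the amber flask's shoulder and released; the flask stands upright where it was, the green flask was left alone, and the job was handed in at about 13 s.

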